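Set a specimen on the stage and feel its gap with a taper feeler

TASK

Stand the black specimen mount with the copper-coloured face upright in the middle of the stage's narrow pedestal and let go of it. Then take the orange-handled taper feeler and, with its blade flat on the steel lower plate and square to the stage's open front edge, slide it under the black sprung stage plate until it drags snugly between the two plates, without forcing it on and jacking the stage up. Finish still gripping the feeler, holding it snug at that depth, with the specimen still standing on the pedestal and the other things left where they are.

Things in the scene. Friction and masses are not known exactly. Their poses are not given: they have to be found in the camera images.
- specimen: Loose specimen mount to be placed: a black cylinder, 30 mm diameter, 26 mm tall, 30 to 65 g, with a 20 mm copper-coloured disc on its top face. Origin at the centre of its underside, z up.
- mount_b: Another specimen mount, a bystander: white cylinder of the same size with a steel-coloured face. Origin at the centre of its underside.
- mount_c: Another specimen mount, a bystander: blue cylinder of the same size with a steel-coloured face. Origin at the centre of its underside.
- feeler: Loose taper feeler lying flat, underside flat all along, 90 g. Orange handle 70 mm long (x), 16 wide (y), 26 tall (z); from its front a steel blade 14 mm wide runs 60 mm on, its top sloping evenly from 8 mm thick at the handle to 2 mm at the nose (1 mm per 10 mm). Origin: centre of the handle's underside; x points along the blade to the nose, z up.
- nose (a point): The feeler's nose: end of the blade, on its underside, 95 mm ahead (x) of the feeler's origin.
- stage_base: Fixed base of the focus stage, 35 mm tall, 80 wide (y), from x = -60 to +85 mm in its own frame; its steel top is the lower plate. Origin at table height below the pedestal; x points from the open front to the white rear column (x = 40 to 85 mm, up to 75 mm tall): the feeler goes in along +x. The stage plate starts at x = -35 mm, so 25 mm of lower plate lie open before it as a sill.
- stage: Black sprung stage plate (upper plate), 80 x 60 mm, 8 thick, level above the lower plate, carried at the rear; yellow line along its front edge, front lip rounded (4 mm radius). Origin: middle of its underside, below the pedestal. It moves only straight up. At rest the gap to the lower plate is 3.5 to 6 mm (varies). About 3 N lifts it off its stop, then 3 N more per mm, 6 mm at most.
- lip (a point): Middle of the stage plate's front edge at the height of the plate's underside: 35 mm in front (-x of the base) of the pedestal axis. The gap is this height less 35 mm.
- pedestal (a point): Centre of the top face of the aluminium pedestal, a disc 18 mm in diameter standing 18 mm above the stage plate's top.
- objective: Bystander: aluminium objective lens standing upright, 26 mm diameter, 42 mm tall. Origin under its centre.
- eyepiece: Bystander: black eyepiece, 36 mm diameter, 46 mm tall. Origin under its centre.
- dropper: Bystander: amber dropper bottle, 38 mm diameter, 85 mm tall. Origin under its centre.
- slide_box: Bystander: green slide box, 85 x 60 x 34 mm. Origin under its centre.
- dish: Bystander: shallow glass dish, 90 mm diameter, 16 mm tall. Origin under its centre.
Things that resemble listed ones, but are neither listed nor needed, are in the scene too. Leave any white look-alike of the feeler alone.

How it is judged:
On the way, in this order (a step that is already met when the one before it is completed fails the run):
1. the copper-faced specimen stands on the pedestal, let go (horizontal distance between specimen and pedestal below 0.0065 m and z of specimen in the frame of pedestal between -0.003 and 0.003 m and angle between specimen's own z axis and vertical below 0.12 rad and contact force between the fingers and specimen below 0.05 N and linear speed of specimen below 0.02 m/s), for 0.2 s.
2. the feeler is snug between the two plates, in the gripper (all of step 1 and contact force between feeler and stage between 1.5 and 11 N and contact force between feeler and stage_base above 0.3 N and x of nose in the frame of stage_base between -0.027 and 0.024 m and y of nose in the frame of stage_base between -0.02 and 0.02 m and angle between the x axis of feeler and the x axis of stage_base, either way round below 0.15 rad and angle between feeler's own z axis and vertical below 0.1 rad and height (world z) of feeler above 0.028 m and contact force between the fingers and feeler above 2 N and linear speed of feeler below 0.01 m/s), for 0.2 s.
At the end, for the whole second after the job is handed in: Specimen at rest on the pedestal, released, within 6.5 mm of centre, 0.12 rad of upright. Feeler gripped (over 2 N), still, level to 0.1, square to 0.15 rad, nose 8 to 59 mm past the lip, within 20 mm of the middle; it presses the stage plate with 1.5 to 11 N, the lower plate with over 0.3 N (all of step 2); the arm keeps its last pose, push and grip.
It fails at once if the stage plate is forced: jacked up more than 4 mm (distance of stage from where it was at the start of the episode above 0.004 m).
It fails at once if a bystander is pushed more than 30 mm (distance of any of mount_b, mount_c, objective, eyepiece, dropper, slide_box, dish from where it was at the start of the episode above 0.03 m).
It also fails if it takes over 56 s, if anything falls off the work surface, if the arm or the gripper's body presses on something with over 40 N, if the wrist force passes 120 N, or if a joint passes its speed limit or range.

ROBOT

A 6-joint arm with a two-finger parallel gripper is mounted at the origin on the work surface. World frame = base frame: x ahead of the robot, y to its left, z up, the work surface at z = 0. Lengths are in m, angles in rad, forces in N, time in s.
With the tool pointing down it reaches from about 0.425 to 0.95 m from the base axis. Payload 14.7 kg.
Tool frame: the origin (TCP) lies at the very end of the fingers, on their centre line; the grasp point (between the pads) lies 19 mm behind it; z points along the fingers, y is the line along which they close (so a half turn about z gives the same grasp; the last joint's range is limited). The gripper opens to 85 mm and grips with 20 to 120 N. Pads are 22 mm wide; open, the fingers measure 114 mm over their backs; the gripper's body (76 mm by 85 mm) begins 54 mm behind the grasp point. The pads swing forward as they close: fully open they stand 13 mm farther back than shut.
Start: joints at [-1.298, 0.48, 1.596, -0, 1.065, -0.047], TCP at [0.204, -0.617, 0.231] pointing down, gripper open.
Joint ranges: [-2.75, 2.75], [-0.82, 2.05], [0.23, 2.67], [-1.56, 4.7], [0.09, 2.69], [-2.92, 2.92]. Speed limits (rad/s): [1.89, 1.89, 2.39, 3.01, 3.01, 3.01].

INTERFACE

Orientations are given as a unit quaternion [x, y, z, w].
In Python, from plant import arm gives the robot as it stands. The module is installed in compiled form; this text tells all that it offers. Calls block until the motion is done:
- arm.reach(position, orientation): joint-space move of the TCP to a pose.
- arm.line_to(position, ori=None, max_speed=0.15): straight line of the TCP; ori=None keeps the orientation; max_speed is the mean speed in m/s.
- arm.move_j(angles): joint-space move.
- arm.move_gripper(opening, strength=None): finger opening in m; strength is the grip in N (None keeps the last); returns when the fingers have stopped.
- arm.wait(seconds).
- arm.solve_ik(position, orientation): joint angles nearest the present ones, or None.
- arm.camera(name): name is "side" or "top"; returns (picture, depth): 400x640x3 uint8, red, green, blue; 400x640 float32, m along the optical axis (not along the pixel's ray), 0 where there is no reading.
- arm.camera_info(name): a dict with "fovy" (degrees; the focal length in pixels is half the picture's height over the tangent of half this angle, whatever the lens; pixels are square), "cx", "cy" (the principal point, pixels), "camera_from_world" (4x4, takes a point from world to camera coordinates). Camera axes: x right, y up, looking along -z (the intrinsics and any distortion apply to the point x, -y, -z); pixel columns grow to the right and rows downward; lengths in m; the calibration is good to about 2 mm. A picture is of the moment at which its call begins. camera_info takes no time and is no camera call.
A pose or a line that the arm cannot do raises arm.IKError and nothing moves.
- arm.sign_off(): hands the job in; it is judged then, once.
Readings, each from a call of its own:
- arm.read_clock(): time.
- arm.read_joints(): joint angles.
- arm.read_qd(): joint speeds.
- arm.read_joint_torque(): joint torques, N m.
- arm.read_ee_pos(): TCP position.
- arm.read_orientation(): TCP orientation.
- arm.read_ft_force(): force on the tool from outside, world axes, zero at the start.
- arm.read_moment(): the same for the moment, N m.
- arm.read_finger_gap(): finger opening in m.
- arm.read_grip_force(): force on a finger pad.
Only numpy, scipy, OpenCV 4.12 (cv2) and the standard library are available. Lean on these libraries where they do the work, as an engineer would, in place of code of your own. Each camera call takes 0.05 s, during which the arm holds its last target. There are 200 camera calls.

## Working session

There is one attempt and no reset: what is moved stays moved. The work goes in short steps, each a Python script; the robot and the scene stay as the last script left them, time stands still between calls to the robot, and variables do not carry over. Pictures are saved under pics/ and viewed, at most 10 in all, crops included, and the job is handed in when it is done.

```bash
mkdir -p pics; python3 - <<'E'
from plant import arm
import cv2,numpy as np
for n in("side","top"):
    p,d=arm.camera(n); i=arm.camera_info(n); print(n,i)
    cv2.imwrite(f"pics/{n}0.png",p[:,:,::-1]); np.savez(f"pics/{n}0.npz",p=p,d=d)
    print(d.min(),d.max())
print(arm.read_clock(),arm.read_orientation())
E
```

```text
side {'fovy': 49.837059638478564, 'cx': 325.648607333649, 'cy': 202.38138107120596, 'camera_from_world': array([[-0.98251961, -0.1859478 , -0.00886781,  0.54764435],
       [ 0.13599475, -0.74947429,  0.6479149 , -0.12626015],
       [-0.12712454,  0.63538312,  0.7616611 , -1.19477274],
       [ 0.        ,  0.        ,  0.        ,  1.        ]])}
0.0 3.3929281
top {'fovy': 57.744134313964274, 'cx': 321.2324594133257, 'cy': 204.24151990573796, 'camera_from_world': array([[-0.02147711, -0.99953613, -0.0215932 ,  0.0256955 ],
       [ 0.99172922, -0.02403304,  0.1260776 , -0.54755377],
       [-0.12653807, -0.01870682,  0.99178535, -1.02560707],
       [ 0.        ,  0.        ,  0.        ,  1.        ]])}
0.0 2.0446913
0.1 [ 9.87246357e-01  1.59199046e-01 -5.49969244e-05 -5.39234510e-04]
```

View pics/top0.png

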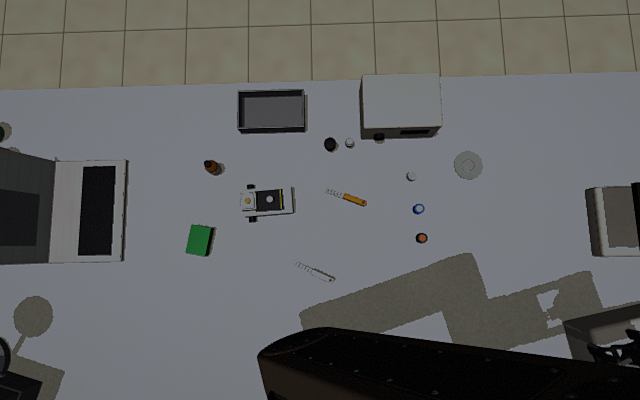

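View pics/side0.png

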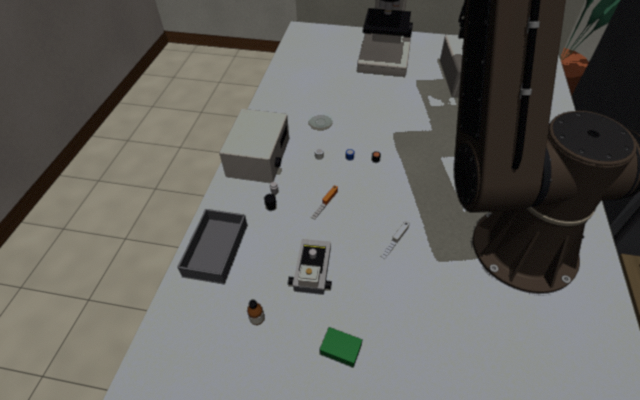

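Top view: the mounts are at (411,176) white, (419,209) blue and (421,238) dark with a copper face. The stage is at (268,200) with its yellow front edge at about x=282, so it opens to the right. The orange feeler is at (346,197) with its nose to the left, and the white look-alike at (315,271). The specimen should be the one at (421,238), so I'll confirm with a crop.

```bash
cat > h.py <<'E'
import numpy as np,cv2
from plant import arm
def ray(n,u,v):
    i=arm.camera_info(n); f=200/np.tan(np.radians(i["fovy"]/2)); T=i["camera_from_world"]
    c=np.array([(u-i["cx"])/f,-(v-i["cy"])/f,-1.]); R=T[:3,:3]
    return -R.T@T[:3,3], R.T@c
def atz(n,u,v,z):
    o,d=ray(n,u,v); return o+d*(z-o[2])/d[2]
def atd(n,u,v,dep):
    o,d=ray(n,u,v); return o+d*dep
def proj(n,P):
    i=arm.camera_info(n); f=200/np.tan(np.radians(i["fovy"]/2)); T=i["camera_from_world"]
    c=T[:3,:3]@np.asarray(P,float)+T[:3,3]; return i["cx"]+f*c[0]/-c[2], i["cy"]-f*c[1]/-c[2]
def grab(n,name):
    p,d=arm.camera(n); np.savez(f"pics/{name}.npz",p=p,d=d); return p,d
def cloud(n,d,box):
    """all world points of pixels in box u0,v0,u1,v1"""
    u0,v0,u1,v1=box; vv,uu=np.mgrid[v0:v1,u0:u1]
    o,_=ray(n,0,0); i=arm.camera_info(n); f=200/np.tan(np.radians(i["fovy"]/2)); R=i["camera_from_world"][:3,:3]
    c=np.stack([(uu-i["cx"])/f,-(vv-i["cy"])/f,-np.ones_like(uu,float)],-1)
    return o+(c@R)*d[v0:v1,u0:u1,None]
E
python3 - <<'E'
from h import *
t=np.load("pics/top0.npz"); s=np.load("pics/side0.npz")
def crop(p,u0,v0,w,h,k): return cv2.resize(p[v0:v0+h,u0:u0+w,::-1],(w*k,h*k),interpolation=cv2.INTER_CUBIC)
a=crop(t['p'],230,160,150,90,5)[:, :750]
b=crop(t['p'],395,160,50,90,5)
c=crop(s['p'],280,140,110,160,5)
cv2.imwrite("pics/c1.png",cv2.convertScaleAbs(np.hstack([cv2.resize(a,(550,330)),cv2.resize(b,(183,330))]),alpha=1.6))
cv2.imwrite("pics/c2.png",cv2.convertScaleAbs(cv2.resize(c,(412,600)),alpha=1.4))
for n,D in(("top",t),("side",s)):
    hsv=cv2.cvtColor(D['p'],cv2.COLOR_RGB2HSV)
    # orange-ish blobs
    m=cv2.inRange(hsv,(3,110,60),(22,255,255)); k,l,st,ce=cv2.connectedComponentsWithStats(m)
    for j in range(1,k):
        if st[j,4]>5:
            print(n,st[j],ce[j].round(1),np.median(D['d'][l==j]), atd(n,*ce[j],np.median(D['d'][l==j])).round(4))
E
```

```text
top [205 163  10   8  35] [210.2 167.8] 1.0550886 [0.6593 0.3334 0.0607]
top [343 194  23  12 121] [354.2 199.2] 1.0704467 [ 0.562  -0.0842  0.0249]
top [245 198   5   4  17] [247.  199.6] 1.0260811 [0.5612 0.2221 0.0753]
top [419 234   7   8  42] [422.  237.5] 1.0509876 [ 0.4449 -0.2765  0.026 ]
side [561  48  27  29 535] [572.9  62.7] 2.4887953 [-0.5749 -1.6859 -0.3885]
side [373 152   7   5  23] [376. 154.] 1.4044899 [ 0.442  -0.2749  0.0277]
side [323 186  15  18 119] [329.7 194.6] 1.297606 [ 0.5595 -0.0781  0.0235]
side [306 269   5   5  19] [308.4 270.8] 1.0655438 [0.5578 0.2242 0.0758]
side [248 304  14  13 102] [254.7 311. ] 1.0144095 [0.6618 0.3447 0.0597]
```

View pics/c1.png

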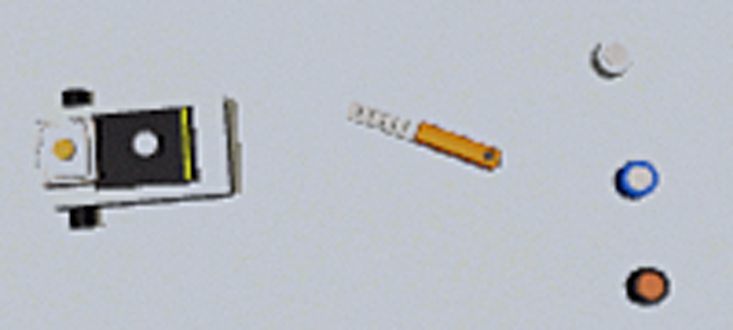

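View pics/c2.png

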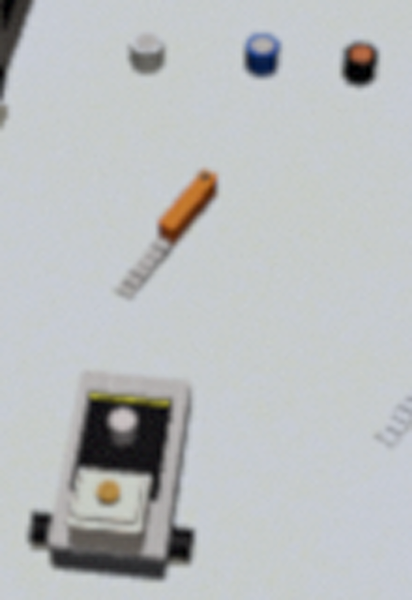

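The crop confirms it: the mount at (421,238) in the top view is a black cylinder with a copper face, and the others are white and blue with steel faces. The orange-handled feeler is the right one. Next I'll measure the pedestal, the stage yaw and the feeler pose.

```bash
python3 - <<'E'
from h import *
t=np.load("pics/top0.npz"); s=np.load("pics/side0.npz")
def comps(n,D,m,box,name):
    u0,v0,u1,v1=box; mm=np.zeros_like(m); mm[v0:v1,u0:u1]=m[v0:v1,u0:u1]
    k,l,st,ce=cv2.connectedComponentsWithStats(mm)
    for j in range(1,k):
        if st[j,4]>4: print(name,n,st[j],ce[j].round(1),"d",atd(n,*ce[j],np.median(D['d'][l==j])).round(4),"z.066",atz(n,*ce[j],.066).round(4)[:2])
    return mm
for n,D,pb in(("top",t,(258,190,284,210)),("side",s,(302,245,326,266))):
    g=cv2.cvtColor(D['p'],cv2.COLOR_RGB2GRAY); hsv=cv2.cvtColor(D['p'],cv2.COLOR_RGB2HSV)
    comps(n,D,cv2.inRange(g,100,255),pb,"ped")
    y=cv2.inRange(hsv,(23,120,50),(36,255,255)); mm=comps(n,D,y,(230,180,340,270),"yel")
    v,u=np.nonzero(mm); P=np.array([atz(n,a,b,.048)[:2] for a,b in zip(u,v)])
    c=P.mean(0); w=np.linalg.svd(P-c)[2][0]; print("yel line",n,c.round(4),w.round(3),len(P),np.degrees(np.arctan2(w[1],w[0])))
    m=cv2.inRange(hsv,(3,110,60),(22,255,255)); b=(335,190,370,212) if n=="top" else (320,183,342,206)
    mm=np.zeros_like(m); mm[b[1]:b[3],b[0]:b[2]]=m[b[1]:b[3],b[0]:b[2]]
    C=cloud(n,D['d'],(0,0,640,400))[mm>0]; C=C[(C[:,2]>.018)&(C[:,2]<.033)]
    c=C.mean(0); w=np.linalg.svd(C[:,:2]-c[:2])[2][0]; a=(C[:,:2]-c[:2])@w
    print("handle",n,c.round(4),w.round(3),a.min(),a.max(),len(C))
    # dark plate rect
    m=cv2.inRange(g,0,45); b=(245,185,284,213) if n=="top" else (295,243,332,272)
    comps(n,D,m,b,"dark")
    # blade: points 2..12 mm high near (0.58,0.0)
    C=cloud(n,D['d'],(230,160,460,300)).reshape(-1,3)
    pl=C[(np.abs(C[:,2])<.01)]; print("table z",np.median(pl[:,2]),pl[:,2].std())
# plate: side & top depth: points within stage
for n,D in(("top",t),("side",s)):
    C=cloud(n,D['d'],(0,0,640,400)).reshape(-1,3)
    C=C[(abs(C[:,0]-.56)<.09)&(abs(C[:,1]-.17)<.13)&(C[:,2]>.015)&(C[:,2]<.1)]
    print(n,np.histogram(C[:,2],np.arange(.02,.085,.004)))
    sil=C[(C[:,2]>.028)&(C[:,2]<.04)]; print("lower plate pts",sil[:,:2].min(0),sil[:,:2].max(0),sil[:,2].mean())
    r=cv2.minAreaRect((C[:,:2]*1000).astype(np.float32)); print("outline",r)
E
```

```text
ped top [283 190   1   5   5] [283. 192.] d [0.587  0.1249 0.035 ] z.066 [0.5819 0.121 ]
ped top [267 196   6   6  28] [269.3 198.7] d [0.5636 0.1603 0.0662] z.066 [0.5636 0.1603]
ped top [281 204   1   5   5] [281. 206.] d [0.5439 0.1292 0.0494] z.066 [0.5418 0.1271]
yel top [279 189   3  20  39] [280.1 198.7] d [0.5651 0.1317 0.049 ] z.066 [0.5627 0.1294]
yel line top [0.5647 0.1408] [-0.069  0.998] 43 93.97360984749587
handle top [ 0.562  -0.0842  0.0248] [0.375 0.927] -0.03469087341685181 0.03319255250120371 119
dark top [247 185   8   4  28] [250.2 186.3] d [0.6084 0.2241 0.0247] z.066 [0.6009 0.2151]
dark top [255 189  29  23 456] [268.  200.2] d [0.5619 0.1669 0.0482] z.066 [0.5593 0.1639]
table z -0.0008340856079583903 0.002100094190449283
ped side [314 245  12   2  13] [319.2 245.2] d [0.5527 0.1175 0.0366] z.066 [0.5481 0.1374]
ped side [310 249   6   6  29] [312.4 251.6] d [0.5611 0.1606 0.0665] z.066 [0.5612 0.1603]
ped side [324 253   2  13  19] [324.7 260.1] d [0.5289 0.1625 0.038 ] z.066 [0.5252 0.1801]
yel side [304 245  21   4  33] [314.2 246.5] d [0.5628 0.133  0.04
[... 491 characters left out ...]
4, 0.048, 0.052,
       0.056, 0.06 , 0.064, 0.068, 0.072, 0.076, 0.08 , 0.084]))
lower plate pts [0.50418335 0.09851214] [0.60877067 0.24678432] 0.03428035494594159
outline ((561.1118774414062, 172.14358520507812), (110.88041687011719, 145.281005859375), 3.320605993270874)
side (array([ 59,  72,  62, 337, 184,  25, 167, 296,  35,  28,  48, 138, 135,
        31,  12,   0]), array([0.02 , 0.024, 0.028, 0.032, 0.036, 0.04 , 0.044, 0.048, 0.052,
       0.056, 0.06 , 0.064, 0.068, 0.072, 0.076, 0.08 , 0.084]))
lower plate pts [0.50336783 0.09733998] [0.61216145 0.24897161] 0.034865862196139935
outline ((561.52734375, 173.78958129882812), (111.85286712646484, 148.6254119873047), 4.16892147064209)
```

```bash
cat >> h.py <<'E'
def q(deg):
    a=np.radians(deg)/2; return np.array([np.cos(a),np.sin(a),0,0])
E
python3 - <<'E'
from h import *
S=np.array([.4435,-.2757]); P=np.array([.5624,.1603])
j0=arm.read_joints()
c=[]
for y in(93.3,-86.7):
    for X in(S,P): c.append((y,arm.solve_ik([*X,.12],q(y)))); print(y,np.round(c[-1][1],2))
y=min((93.3,-86.7),key=lambda y:max(abs(k[1][5]) for k in c if k[0]==y)); print("yaw",y)
arm.move_gripper(.055,30); arm.reach([*S,.10],q(y))
print(arm.read_ee_pos(),arm.read_ft_force(),arm.read_clock())
arm.line_to([*S,.005]); print(arm.read_ee_pos(),arm.read_ft_force())
arm.move_gripper(.0,30); print("gap",arm.read_finger_gap(),arm.read_grip_force())
arm.line_to([*S,.14]); print(arm.read_finger_gap(),arm.read_ft_force(),arm.read_clock())
E
```

```text
93.3 [-0.61  0.45  1.99 -0.    0.69 -0.67]
93.3 [ 0.23  0.52  1.85 -0.    0.77  0.17]
-86.7 [-0.61  0.45  1.99 -0.    0.69  2.47]Traceback (most recent call last):
  File "<stdin>", line 6, in <module>
    return _wrapfunc(a, 'round', decimals=decimals, out=out)
    return _wrapit(obj, method, *args, **kwds)
    result = getattr(arr, method)(*args, **kwds)
TypeError: unsupported operand type(s) for *: 'NoneType' and 'float'
```

```bash
python3 - <<'E'
from h import *
S=np.array([.4435,-.2757]); y=93.3
arm.move_gripper(.055,30); arm.reach([*S,.10],q(y))
print(arm.read_ee_pos(),arm.read_ft_force(),arm.read_clock())
arm.line_to([*S,.005]); print(arm.read_ee_pos(),arm.read_ft_force())
arm.move_gripper(.0,30); print("gap",arm.read_finger_gap(),arm.read_grip_force())
arm.line_to([*S,.14]); print(arm.read_finger_gap(),arm.read_ft_force(),arm.read_clock())
E
```

```text
[ 0.44366592 -0.27671932  0.10028775] [ 0.614188   -0.61287746  1.33880609] 2.1167
[ 0.44369999 -0.27610508  0.00548037] [ 1.0737958  -0.18853832  0.64436847]
gap 0.028598446178380303 28.98162603378296
0.02912698424075806 [-0.18325061  0.14575159 -0.84488731] 4.2917
```

```bash
python3 - <<'E'
from h import *
P=np.array([.5624,.1603]); y=93.3
arm.reach([*P,.12],q(y)); print(arm.read_ee_pos())
arm.line_to([*P,.080],max_speed=.08)
for n in("top","side"):
    p,d=grab(n,n+"1"); hsv=cv2.cvtColor(p,cv2.COLOR_RGB2HSV)
    m=cv2.inRange(hsv,(2,100,40),(22,255,255)); k,l,st,ce=cv2.connectedComponentsWithStats(m)
    for j in range(1,k):
        if st[j,4]>3: print(n,st[j],ce[j].round(1),atd(n,*ce[j],np.median(d[l==j])).round(4))
arm.wait(.3)
f=np.mean([arm.read_ft_force() for _ in range(10)],0); print(f, np.std([arm.read_ft_force()[2] for _ in range(10)]),arm.read_ee_pos(),arm.read_clock())
p,d=np.load("pics/side1.npz").values()
cv2.imwrite("pics/s1.png",cv2.convertScaleAbs(cv2.resize(p[200:310,260:370,::-1],(600,600),interpolation=cv2.INTER_CUBIC),alpha=1.4))
E
```

```text
[0.56251358 0.15931615 0.11996862]
top [343 193  23  13 122] [354.1 199.1] [ 0.5622 -0.084   0.0247]
top [155 224   2  17  18] [155.1 231.6] [0.4407 0.2023 0.6537]
top [156 243   1   4   4] [156.  244.5] [0.4251 0.1992 0.6568]
side [ 165   31  114   21 1111] [221.7  41.2] [ 1.7651 -2.0892 -0.6981]
side [123  92   4   4   4] [124.5  93.5] [ 2.2191 -1.393  -0.7402]
side [ 78 147   4   4   4] [ 79.5 148.5] [ 2.2135 -0.8308 -0.7355]
side [ 56 174   4   4   4] [ 57.5 175.5] [ 2.2203 -0.6101 -0.7427]
side [329 186   9  12  60] [333.  190.8] [ 0.5525 -0.095   0.0235]
side [ 33 202   4   4   4] [ 34.5 203.5] [ 2.2167 -0.3971 -0.7389]
side [ 24 213   4   4   4] [ 25.5 214.5] [ 2.2222 -0.3241 -0.7443]
side [309 240   8   7  45] [312.4 243.3] [0.5604 0.1589 0.1015]
side [306 269   6   5  24] [308.5 270.9] [0.5574 0.2243 0.0756]
side [628 274  12  42 271] [635.2 289.9] [-0.6668 -0.3209 -0.5893]
side [248 304  14  14 128] [254.8 311.2] [0.6617 0.3449 0.059 ]
[ 0.29840898  0.05778168 -0.59093449] 1.1102230246251565e-16 [0.5624982  0.16034523 0.08024771] 7.0
```

View pics/s1.png

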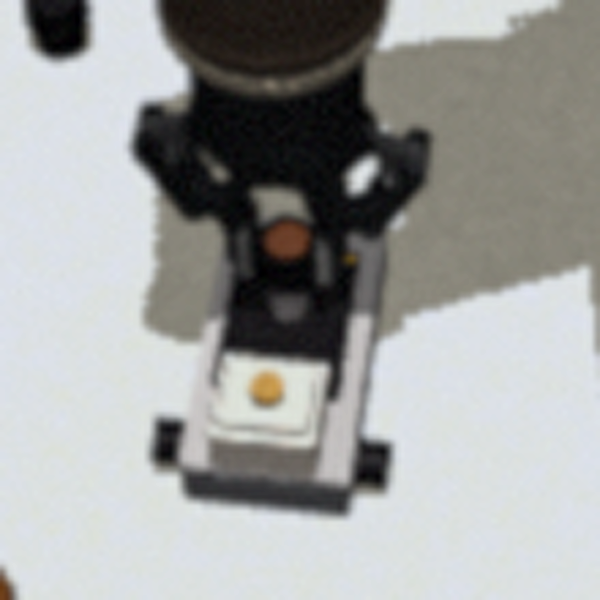

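The side view shows the copper-faced mount upright in the fingers, directly above the pedestal and within 2 mm of its axis. I'll nudge it 1.5 mm and lower it under force sensing.

```bash
python3 - <<'E'
from h import *
P=np.array([.5629,.1616])
def F():
    v=[]
    for _ in range(4): arm.wait(.02); v.append(arm.read_ft_force())
    return np.mean(v,0)
arm.line_to([*P,.0745],max_speed=.05); arm.wait(.2); f0=F(); print(f0)
z=.0745
while z>.066:
    z-=.0005; arm.line_to([*P,z],max_speed=.02); f=F()
    if f[2]-f0[2]>1.5: break
print(z,f-f0,arm.read_ee_pos(),arm.read_clock())
arm.move_gripper(.055); arm.wait(.2)
arm.line_to([*P,.13],max_speed=.1); arm.line_to([.56,.0,.16],max_speed=.25)
for n in("top","side"):
    p,d=grab(n,n+"2"); hsv=cv2.cvtColor(p,cv2.COLOR_RGB2HSV)
    m=cv2.inRange(hsv,(2,100,40),(22,255,255)); m[:180]=0; m[:,:240]=0; m[:,380:]=0; k,l,st,ce=cv2.connectedComponentsWithStats(m)
    for j in range(1,k):
        if st[j,4]>3: print(n,st[j],ce[j].round(1),atd(n,*ce[j],np.median(d[l==j])).round(4))
print(arm.read_clock())
E
```

```text
[ 0.11051355 -0.02449379 -0.39612739]
0.0725 [-0.90405214 -0.27765835  3.50331352] [0.56297173 0.1616096  0.07262348] 8.8
top [343 193  12   9  65] [348.5 197.3] [ 0.568  -0.0676  0.0245]
top [245 198   5   4  17] [246.9 199.6] [0.5611 0.2221 0.0759]
top [255 199   2   4   4] [255.8 200.5] [0.4709 0.074  0.6866]
top [252 210   2   6   6] [252.5 212.5] [0.4559 0.0747 0.7006]
top [350 217   6   1   6] [352.5 217. ] [ 0.4487 -0.0325  0.6994]
top [250 221   1   4   4] [250.  222.5] [0.4445 0.0755 0.7091]
top [249 226   1   4   4] [249.  227.5] [0.4391 0.0758 0.7125]
top [248 232   1   6   6] [248.  234.5] [0.4317 0.0762 0.7149]
top [307 235   4   3   5] [308.4 235.6] [0.4284 0.0131 0.7347]
top [247 240   1   7   7] [247. 243.] [0.423  0.0767 0.7171]
top [246 254   1  14  14] [246.  260.5] [0.4054 0.0781 0.7153]
top [247 272   1   6   6] [247.  274.5] [0.3911 0.0781 0.7107]
side [322 185  16  20 137] [329.6 194.7] [ 0.5598 -0.0781  0.0229]
side [308 242  10   8  55] [312.2 245.8] [0.5608 0.161  0.0932]
side [306 269   6   5  24] [308.5 270.9] [0.5575 0.2243 0.0755]
side [248 304  14  14 127] [254.9 311.2] [0.6616 0.3446 0.0583]
11.0083
```

The specimen is standing: copper face at z=0.093, underside about 0.067, within 1 mm of the pedestal axis. Now the feeler.

```bash
python3 - <<'E'
from h import *
H=np.array([.5602,-.0838]); y=67.8
arm.move_gripper(.045,60); arm.reach([*H,.09],q(y)); arm.line_to([*H,.006],max_speed=.1)
arm.move_gripper(0.,60); print("gap",arm.read_finger_gap(),arm.read_grip_force(),arm.read_ee_pos(),arm.read_clock())
arm.line_to([*H,.07],max_speed=.1)
a=np.radians(93.3); u=np.array([np.cos(a),np.sin(a)]); P=np.array([.5615,.1605])
T=P-.147*u
arm.line_to([*T,.07],q(93.3),max_speed=.08); arm.wait(.3)
print(arm.read_finger_gap(),arm.read_ee_pos(),[arm.read_ft_force().round(2)],arm.read_clock())
grab("top","top3"); p,d=grab("side","side3")
a=np.load("pics/top3.npz")['p']
A=cv2.resize(a[170:230,260:360,::-1],(800,480)[:2],interpolation=cv2.INTER_CUBIC); B=cv2.resize(p[180:280,280:350,::-1],(420,600),interpolation=cv2.INTER_CUBIC)
A=cv2.resize(A,(380,228)); C=np.zeros((600,800,3),np.uint8); C[:228,:380]=A; C[:,380:]=B
cv2.imwrite("pics/f3.png",cv2.convertScaleAbs(C,alpha=1.4))
E
```

```text
gap 0.014644657390834327 59.23071205615997 [ 0.56090298 -0.08399754  0.0067856 ] 13.1583
0.014665784350844417 [0.56995728 0.01350366 0.06998294] [array([ 0.35, -0.46, -1.46])] 15.625
```

View pics/f3.png

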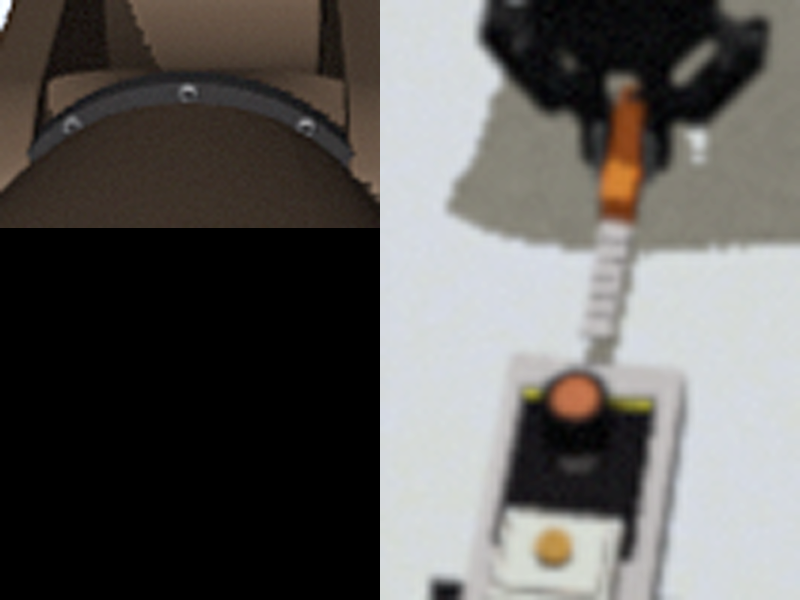

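The side view shows the feeler in the gripper, nose at about (316,236), roughly parallel to the stage's long axis, with the specimen still standing at (312,246). I'll check pitch and yaw from the blade's depth.

```bash
python3 - <<'E'
from h import *
D=np.load("pics/side3.npz"); a=np.radians(93.3); u=np.array([np.cos(a),np.sin(a)]); w=np.array([-u[1],u[0]]); P=np.array([.5615,.1605])
C=cloud("side",D['d'],(300,180,335,245)).reshape(-1,3)
X=(C[:,:2]-P)@u; Y=(C[:,:2]-P)@w
for x0 in np.arange(-.185,-.035,.01):
    s=(X>=x0)&(X<x0+.01)&(abs(Y)<.02)&(C[:,2]>.05)&(C[:,2]<.11)
    if s.sum(): print(round(x0+.005,3),s.sum(),"y",Y[s].mean().round(4),"z",np.median(C[s,2]).round(4))
print(proj("side",[*(P-.052*u),.064]))
E
```

```text
-0.18 4 y -0.0015 z 0.0898
-0.17 9 y -0.0011 z 0.0892
-0.16 14 y -0.0003 z 0.0902
-0.15 18 y -0.0014 z 0.0898
-0.14 73 y -0.0008 z 0.091
-0.13 30 y 0.0039 z 0.0893
-0.12 23 y 0.0026 z 0.0869
-0.11 40 y 0.0017 z 0.076
-0.1 13 y 0.0009 z 0.0685
-0.09 19 y 0.0016 z 0.0682
-0.08 14 y 0.0003 z 0.0682
-0.07 19 y 0.001 z 0.0668
-0.06 16 y 0.0013 z 0.0661
-0.05 9 y 0.0012 z 0.0646
(np.float64(315.2532090888247), np.float64(235.88612227257795))
```

```bash
python3 - <<'E'
from h import *
a=np.radians(93.3); u=np.array([np.cos(a),np.sin(a)]); w=np.array([-u[1],u[0]]); P=np.array([.5610,.1605])
def F():
    v=[]
    for _ in range(6): arm.wait(.02); v.append(arm.read_ft_force())
    f=np.mean(v,0); return np.array([f[:2]@u,f[:2]@w,f[2]])
x=-.142   # handle centre; nose 95 mm ahead
arm.line_to([*(P+x*u),.07],max_speed=.05); arm.line_to([*(P+x*u),.0455],max_speed=.06); arm.wait(.2); f0=F(); print("f0",f0)
z=.0455
while z>.038:
    z-=.0005; arm.line_to([*(P+x*u),z],max_speed=.02); f=F()-f0
    if f[2]>1.2: break
print("touch",z,f,arm.read_ee_pos())
if z>.0385:
    for k in range(7):   # nose to 2 mm past... up to the lip at -35
        x+=.002; arm.line_to([*(P+x*u),z],max_speed=.03)
        f=F()-f0; print("nose",round(x+.095,4),f.round(2))
        if f[0]<-3: break
print(arm.read_clock())
E
```

```text
f0 [ 0.02554028 -0.18981857 -0.75520521]
touch 0.041499999999999995 [-0.53105422  0.53917612  1.62716252] [0.56924871 0.01871888 0.04156785]
nose -0.045 [ 0.8  -0.15  1.49]
nose -0.043 [ 0.99 -0.29  1.91]
nose -0.041 [1.11 0.12 1.8 ]
nose -0.039 [ 1.33 -0.08  1.96]
nose -0.037 [ 1.23 -0.17  2.18]
nose -0.035 [1.2  0.11 2.29]
nose -0.033 [ 1.17 -0.37  2.47]
22.0833
```

```bash
python3 - <<'E'
from h import *
a=np.radians(93.3); u=np.array([np.cos(a),np.sin(a)]); w=np.array([-u[1],u[0]]); P=np.array([.5610,.1605])
f0=np.array([.03,-.19,-.755])
def F():
    v=[]
    for _ in range(8): arm.wait(.02); v.append(arm.read_ft_force())
    f=np.mean(v,0); return np.array([f[:2]@u,f[:2]@w,f[2]])-f0
x=-.128; z=.0415; b=[]
f=F(); print("rest",f.round(2))
for k in range(14):
    x+=.002; arm.line_to([*(P+x*u),z],max_speed=.03); f=F(); b.append(f[0])
    print("nose",round(x+.095,4),f.round(2),arm.read_moment().round(2))
    if f[0]<np.mean(b[:3])-1.5 or f[2]>6: break
print(arm.read_clock(),arm.read_ee_pos())
E
```

```text
rest [ 1.04 -0.54  2.31]
nose -0.031 [ 1.25 -0.1   2.15] [ 0.38 -0.   -0.07]
nose -0.029 [1.26 0.21 2.65] [ 0.36 -0.06 -0.04]
nose -0.027 [1.27 0.03 2.57] [ 0.4  -0.03 -0.02]
nose -0.025 [ 1.37 -0.12  3.12] [ 0.42 -0.   -0.  ]
nose -0.023 [ 1.21 -0.14  3.16] [ 0.43 -0.05 -0.06]
nose -0.021 [1.58 0.02 3.4 ] [ 0.5  -0.06  0.02]
nose -0.019 [1.34 0.2  3.52] [ 0.46 -0.01 -0.03]
nose -0.017 [ 0.94 -0.29  3.71] [ 0.46 -0.03 -0.02]
nose -0.015 [1.13 0.09 3.99] [ 0.42 -0.03 -0.03]
nose -0.013 [ 0.87 -0.34  4.26] [ 0.38 -0.05 -0.04]
nose -0.011 [0.68 0.06 4.44] [ 0.31 -0.03  0.01]
nose -0.009 [0.16 0.06 5.02] [ 0.34 -0.08 -0.12]
nose -0.007 [ 0.29 -0.13  5.11] [ 0.29 -0.02 -0.03]
nose -0.005 [-0.15 -0.17  5.77] [ 0.22 -0.11 -0.01]
27.5833 [0.56679501 0.06070404 0.04153145]
```

```bash
cat >> h.py <<'E'
def look(name):
    a=np.radians(93.3); u=np.array([np.cos(a),np.sin(a)]); w=np.array([-u[1],u[0]]); P=np.array([.5610,.1605])
    p,d=grab("side",name); hsv=cv2.cvtColor(p,cv2.COLOR_RGB2HSV)
    C=cloud("side",d,(295,180,340,270)).reshape(-1,3); h=hsv[180:270,295:340].reshape(-1,3).astype(int); g=p[180:270,295:340].reshape(-1,3).max(1)
    X=(C[:,:2]-P)@u; Y=(C[:,:2]-P)@w
    org=(h[:,0]<23)&(h[:,1]>110)
    s=org&(abs(X)<.02); print("copper",s.sum(),C[s].mean(0).round(4))
    s=org&(X<-.06)&(C[:,2]>.05); c=np.polyfit(X[s],C[s,2],1) if s.sum()>5 else None; print("handle top",s.sum(),c,X[s].min(),X[s].max(),C[s,2].mean())
    for x0 in np.arange(-.08,-.035,.006):
        s=(X>=x0)&(X<x0+.006)&(abs(Y)<.006)&(C[:,2]>.03)&(C[:,2]<.07)
        t=(X>=x0)&(X<x0+.006)&(abs(Y)>.013)&(abs(Y)<.036)&(C[:,2]>.03)&(C[:,2]<.04)
        if s.sum(): print("blade",round(x0+.003,3),s.sum(),np.median(C[s,2]).round(4),"sill",t.sum(),np.median(C[t,2]).round(4) if t.sum() else 0)
    s=(abs(X)<.035)&(abs(Y)>.02)&(abs(Y)<.036)&(C[:,2]>.042)&(C[:,2]<.058); print("plate top",s.sum(),np.median(C[s,2]))
    return p
E
python3 - <<'E'
from h import *
p=look("side4"); print(arm.read_clock())
cv2.imwrite("pics/s4.png",cv2.convertScaleAbs(cv2.resize(p[180:280,280:350,::-1],(420,600),interpolation=cv2.INTER_CUBIC),alpha=1.4))
E
```

```text
copper 62 [0.5608 0.1622 0.0921]
handle top 138 [0.4466554 0.1113367] -0.13237257388154075 -0.06170116869381781 0.0715381334666537
blade -0.077 7 0.0607 sill 0 0
blade -0.071 6 0.0621 sill 0 0
blade -0.065 25 0.0512 sill 0 0
blade -0.059 9 0.0428 sill 25 0.0346
blade -0.053 9 0.042 sill 25 0.0352
blade -0.047 3 0.0431 sill 20 0.0354
plate top 167 0.04849535472386135
27.6333
```

View pics/s4.png

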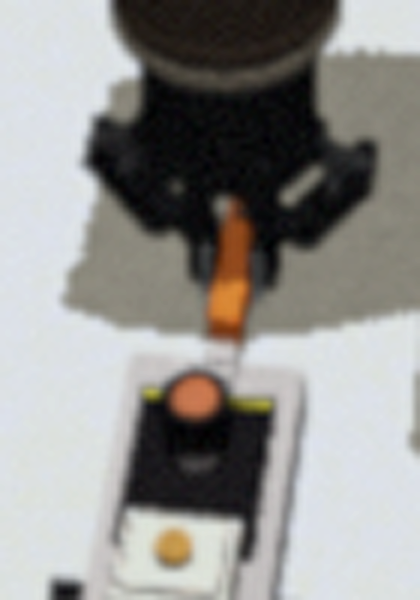

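Side view: the blade runs under the yellow lip at about x=215, square to it and well centred, and the copper-faced mount is still upright. I'll compare plate height and feeler pitch with the earlier frames.

```bash
python3 - <<'E'
from h import *
a=np.radians(93.3); u=np.array([np.cos(a),np.sin(a)]); w=np.array([-u[1],u[0]]); P=np.array([.5610,.1605])
for n in("side0","side2","side3","side4"):
    D=np.load(f"pics/{n}.npz"); C=cloud("side",D['d'],(285,170,350,290)).reshape(-1,3)
    h=cv2.cvtColor(D['p'],cv2.COLOR_RGB2HSV)[170:290,285:350].reshape(-1,3).astype(int)
    X=(C[:,:2]-P)@u; Y=(C[:,:2]-P)@w
    s=(X>-.03)&(X<.03)&(abs(Y)>.018)&(abs(Y)<.035)&(C[:,2]>.042)&(C[:,2]<.056)
    q_=(X>-.057)&(X<-.04)&(abs(Y)>.012)&(abs(Y)<.036)&(C[:,2]>.03)&(C[:,2]<.04)
    o=(h[:,0]<23)&(h[:,1]>110)&(abs(X)<.02)&(C[:,2]>.085)
    print(n,"plate",s.sum(),C[s,2].mean().round(5),C[s,2].std()/s.sum()**.5,"sill",C[q_,2].mean().round(5),"copper",o.sum(),C[o,2].mean())
    if n in("side3","side4"):
        z0=.0415 if n=="side4" else .07
        t=(h[:,0]<23)&(h[:,1]>110)&(X<-.06)&(abs(C[:,2]-z0-.0195)<.004); c=np.polyfit(X[t],C[t,2],1); print("handle",t.sum(),c,X[t].min(),X[t].max(),np.polyval(c,[X[t].min(),X[t].max()]))
E
```

```text
side0 plate 181 0.04864 0.0001338504003465459 sill 0.03527 copper 0 nan
side2 plate 178 0.04847 0.00012667708066195252 sill 0.03499 copper 60 0.09284813594081158
side3 plate 175 0.04875 0.00014640375017999674 sill 0.03533 copper 57 0.09319735602336097
handle 89 [-0.01122395  0.08780021] -0.17969297302754655 -0.11139802685197427 [0.08981707 0.08905053]
side4 plate 179 0.04848 0.00014120632908293492 sill 0.03538 copper 60 0.09266851411991572
handle 97 [-0.00658749  0.0602403 ] -0.13237257388154075 -0.06351713181776136 [0.0611123  0.06065872]<stdin>:10: RuntimeWarning: Mean of empty slice.
  ret = ret.dtype.type(ret / rcount)
```

```bash
python3 - <<'E'
from h import *
a=np.radians(93.3); u=np.array([np.cos(a),np.sin(a)]); w=np.array([-u[1],u[0]]); P=np.array([.5610,.1605])
f0=np.array([.03,-.19,-.755])
def F():
    v=[]
    for _ in range(8): arm.wait(.02); v.append(arm.read_ft_force())
    f=np.mean(v,0); return np.array([f[:2]@u,f[:2]@w,f[2]])-f0
x=-.100; z=.0415
for k in range(4):
    z+=.0004; arm.line_to([*(P+x*u),z],max_speed=.02); f=F(); print("z",round(z,4),f.round(2))
    if f[2]<2.6: break
b=[]
for k in range(9):
    x+=.0015; arm.line_to([*(P+x*u),z],max_speed=.03); f=F(); b.append(f[0])
    print("nose",round(x+.095,4),f.round(2),arm.read_moment()[0].round(2))
    if f[0]<b[0]-2.5 or f[2]>6: break
print(z,x,arm.read_clock(),arm.read_ee_pos())
look("side5")
E
```

```text
z 0.0419 [0.46 0.01 1.36]
nose -0.0035 [-0.14  0.11  0.29] -0.02
nose -0.002 [-0.03  0.34  0.18] 0.0
nose -0.0005 [0.17 0.02 0.18] 0.01
nose 0.001 [ 0.01  0.49 -0.41] -0.04
nose 0.0025 [-0.1   0.19 -0.09] 0.02
nose 0.004 [-0.13  0.13 -0.02] -0.0
nose 0.0055 [ 0.83  0.26 -0.83] 0.13
nose 0.007 [-0.86 -0.11 -1.15] -0.11
nose 0.0085 [-1.6  -0.01 -1.11] -0.3
0.0419 -0.0865 31.4667 [0.56594848 0.07419081 0.04187658]
copper 58 [0.5611 0.1617 0.0932]
handle top 104 [0.41343263 0.10407685] -0.11928670976555013 -0.0609071845178835 0.06988024673166766
blade -0.077 7 0.0623 sill 0 0
blade -0.071 5 0.0619 sill 0 0
blade -0.065 8 0.0609 sill 0 0
blade -0.059 10 0.0607 sill 23 0.0352
blade -0.053 21 0.0558 sill 25 0.0355
blade -0.047 6 0.0433 sill 27 0.035
blade -0.041 1 0.045 sill 12 0.0359
plate top 165 0.04891705679343872
```

Contact with the stage starts at nose x ≈ 0.005, which matches the 5.4 mm gap. I'll lower it slightly so the lower plate carries load, then advance to a snug fit.

```bash
python3 - <<'E'
from h import *
a=np.radians(93.3); u=np.array([np.cos(a),np.sin(a)]); w=np.array([-u[1],u[0]]); P=np.array([.5610,.1605])
f0=np.array([.03,-.19,-.755])
def F():
    v=[]
    for _ in range(10): arm.wait(.02); v.append(arm.read_ft_force())
    f=np.mean(v,0); return np.array([f[:2]@u,f[:2]@w,f[2]])-f0
x=-.0865; z=.0419
for k in range(3):
    z-=.0001; arm.line_to([*(P+x*u),z],max_speed=.02); f=F(); print("z",round(z,4),f.round(2))
    if f[2]>.8: break
for k in range(5):
    x+=.0012; arm.line_to([*(P+x*u),z],max_speed=.03); f=F()
    print("nose",round(x+.095,4),f.round(2),arm.read_moment()[0].round(2))
    if f[0]<-4: break
print(z,x,arm.read_clock(),arm.read_ee_pos())
look("side6")
for n in("side3","side6"):
    D=np.load(f"pics/{n}.npz"); C=cloud("side",D['d'],(285,170,350,290)).reshape(-1,3)
    X=(C[:,:2]-P)@u; Y=(C[:,:2]-P)@w
    s=(X>-.03)&(X<.03)&(abs(Y)>.018)&(abs(Y)<.035)&(C[:,2]>.042)&(C[:,2]<.056); print(n,C[s,2].mean())
E
```

```text
z 0.0418 [-0.93  0.54 -0.24]
z 0.0417 [-0.98  1.59  3.  ]
nose 0.0097 [-4.43  0.82  4.34] -0.76
0.041699999999999994 -0.08529999999999999 32.7667 [0.56605139 0.07522028 0.04178379]
copper 57 [0.5608 0.162  0.0927]
handle top 104 [0.72212258 0.13171727] -0.11399802214131946 -0.060423060402860634 0.07258464333838341
blade -0.077 8 0.0603 sill 0 0
blade -0.071 6 0.0621 sill 0 0
blade -0.065 10 0.0605 sill 0 0
blade -0.059 9 0.0608 sill 23 0.035
blade -0.053 19 0.0564 sill 28 0.0353
blade -0.047 7 0.0479 sill 25 0.0346
blade -0.041 1 0.0439 sill 9 0.0359
plate top 169 0.04884245653176489
side3 0.048747673424823765
side6 0.04883053105547976
```

```bash
python3 - <<'E'
from h import *
a=np.radians(93.3); u=np.array([np.cos(a),np.sin(a)]); w=np.array([-u[1],u[0]]); P=np.array([.5610,.1605])
f0=np.array([.03,-.19,-.755])
def F():
    v=[]
    for _ in range(10): arm.wait(.02); v.append(arm.read_ft_force())
    f=np.mean(v,0); return np.array([f[:2]@u,f[:2]@w,f[2]])-f0
x=-.0853; z=.04175
for k in range(3):
    x+=.001; arm.line_to([*(P+x*u),z],max_speed=.03); f=F()
    print("nose",round(x+.095,4),f.round(2),arm.read_moment()[0].round(2))
    if f[0]<-7: break
arm.wait(.6); print(F().round(2),arm.read_finger_gap(),arm.read_grip_force(),arm.read_clock())
for i in range(4): 
    D=arm.camera("side"); C=cloud("side",D[1],(285,170,350,290)).reshape(-1,3)
    X=(C[:,:2]-P)@u; Y=(C[:,:2]-P)@w
    s=(X>-.03)&(X<.03)&(abs(Y)>.018)&(abs(Y)<.035)&(C[:,2]>.042)&(C[:,2]<.056); print(C[s,2].mean())
p=look("side7"); cv2.imwrite("pics/s7.png",cv2.convertScaleAbs(cv2.resize(p[180:280,280:350,::-1],(420,600),interpolation=cv2.INTER_CUBIC),alpha=1.4))
E
```

```text
nose 0.0107 [-5.24  0.2   3.68] -0.81
nose 0.0117 [-5.    0.35  3.27] -0.83
nose 0.0127 [-5.56  0.12  3.84] -0.85
[-5.15  0.38  3.74] 0.015021059976314975 58.88338387012482 34.8333
0.04921159658597641
0.04938495539013152
0.04936761757965025
0.049281494660996926
copper 58 [0.5606 0.1608 0.0935]
handle top 99 [0.91640422 0.14925556] -0.11233578040447689 -0.06024706010536769 0.07590736945070792
blade -0.077 7 0.062 sill 0 0
blade -0.071 7 0.062 sill 0 0
blade -0.065 11 0.0614 sill 0 0
blade -0.059 8 0.0598 sill 21 0.0351
blade -0.053 7 0.0605 sill 31 0.0355
blade -0.047 20 0.0541 sill 23 0.0345
plate top 173 0.04920459695282453
```

View pics/s7.png

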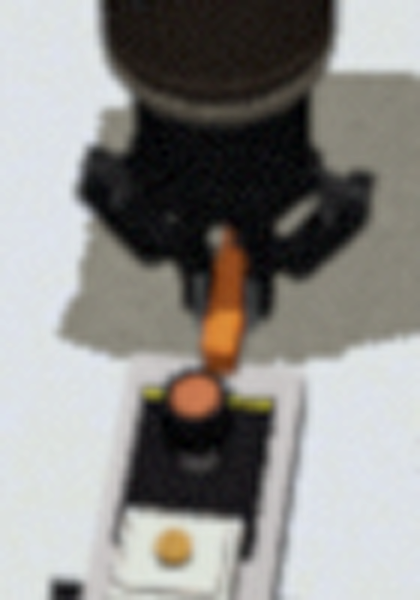

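The plate has lifted about 0.7 mm, which puts roughly 5 N on the stage. The lower plate is loaded, the grip is 59 N, and the specimen is upright and centred at (195,398) in the crop. Handing in.

```bash
python3 -c "
from plant import arm
print(arm.sign_off(),arm.read_clock())"
```

```text
the job is handed in; nothing more can be done
the job is handed in; nothing more can be done
```

I handed the job in at about 35 s: the copper-faced specimen stands centred on the pedestal, and the gripper still holds the feeler snug under the stage plate, with the plate lifted about 0.7 mm (estimated 5 N on the plate); no verdict was returned.

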